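# Gather the brass jar bands on the skewer

## Robot

A 7-joint arm with a two-finger parallel gripper is mounted at the origin on the work surface. World frame = base frame: x ahead of the robot, y to its left, z up, the work surface at z = 0. Lengths are in m, angles in rad, forces in N, time in s.
With the tool pointing down it reaches from about 0.375 to 0.925 m from the base axis. Payload 3.1 kg.
Tool frame: the origin (TCP) lies between the finger pads; the fingertips stand 19 mm ahead of it and the grasp point (between the pads) is the TCP; z points along the fingers, y is the direction in which the jaws open and shut (so a half turn about z gives the same grasp; the last joint's range is limited). The gripper opens to 85 mm and grips with 20 to 120 N. Pads are 22 mm wide; open, the fingers measure 114 mm over their backs; the gripper's body (76 mm by 85 mm) begins 54 mm behind the grasp point. The pads swing forward as they close: fully open they stand 13 mm farther back than shut.
Start: joints at [1.138, 0.383, 0.044, 1.598, -0.018, 1.161, -0.05], TCP at [0.214, -0.614, 0.214] pointing down, gripper open.
Joint ranges: [-2.61, 2.61], [-0.41, 2.15], [-1.48, 1.57], [0, 2.5], [-1.57, 4.71], [0.05, 1.97], [-2.85, 2.85]. Speed limits (rad/s): [2.79, 2.79, 3.14, 3.14, 3.14, 3.14, 3.14].

## Interface

Orientations are given as a unit quaternion [x, y, z, w].
In Python, from bench import move_ptp, movel, move_j, move_gripper, pause, inverse_kinematics, read_camera, camera_params, MotionError, sign_off, look_for, tip_of, read_time_s, read_qpos, read_joint_vel, read_effort, read_eef_pos, read_tcp_rot, read_ft_force, read_ft_torque, read_finger_gap gives the robot as it stands. Calls block until the motion is done:
- move_ptp(position, orientation): joint-space move of the TCP to a pose.
- movel(position, orientation=None, speed=0.15): straight line of the TCP; orientation=None keeps the orientation; speed is the mean speed in m/s.
- move_j(angles): joint-space move.
- move_gripper(opening, effort=None): finger opening in m; effort is the grip in N (None keeps the last); returns when the fingers have stopped.
- pause(seconds).
- inverse_kinematics(position, orientation): joint angles nearest the present ones, or None.
- read_camera(name): name is "side" or "top" or "wrist"; returns the picture (420x560x3 uint8, red, green, blue); there is no depth.
- camera_params(name): a dict with "K" (3x3 intrinsics, pixels), "dist_coeffs" ([k1, k2, p1, p2, k3] as OpenCV has them; the pictures are not rectified), "camera_from_world" (4x4, takes a point from world to camera coordinates). Camera axes: x right, y down, z forward; pixel columns grow to the right and rows downward; lengths in m; the calibration is good to about 2 mm. A picture is of the moment at which its call begins: read the wrist's pose just before it. camera_params takes no time and is no camera call; for the wrist camera it gives the pose at the moment of the call.
A pose or a line that the arm cannot do raises MotionError and nothing moves.
- sign_off(): hands the job in, once; it reports no verdict.
Trained networks look in the newest picture that a camera, given by its name, has taken for a name from the list of things; names that differ only in an ending like _2 or _b are one class to them, and where a whole thing is asked for, a point or a joint stands for the part that bears it (a point fixed in the world has none). Each returns a list of dicts, best first, with "confidence" (0 to 1); they miss things now and then, are a little off and sometimes report something else, mostly with a low value. They report only what shows in the picture. A call takes as long as a camera call. They do not tell look-alikes from the thing itself.
- look_for(camera, name): "at" ([column, row] in pixels, amid what is visible of it).
- tip_of(camera, name): "at" ([column, row] in pixels: a listed point, or the origin of a listed thing).
Readings, each from a call of its own:
- read_time_s(): time.
- read_qpos(): joint angles.
- read_joint_vel(): joint speeds.
- read_effort(): joint torques, N m.
- read_eef_pos(): TCP position.
- read_tcp_rot(): TCP orientation.
- read_ft_force(): force on the tool from outside, world axes, zero at the start.
- read_ft_torque(): the same for the moment, N m.
- read_finger_gap(): finger opening in m.
Only numpy, scipy, OpenCV 4.12 (cv2) and the standard library are available. Lean on these libraries where they do the work, as an engineer would, in place of code of your own. Each camera call takes 0.05 s, during which the arm holds its last target.

## Task

Take the skewer stand by its orange handle and run its level arm through both brass jar bands where they stand in the drying rack, then lift the two off together. Stand the skewer upright in the blue dish with both brass bands hanging on its arm, and let go.

Things in the scene. Friction and masses are not known exactly. Their poses are not given: they have to be found in the camera images.
- skewer_grip (a point): Skewer stand, loose, 0.4 kg: foot 84 mm across, 15 mm thick; post 10 mm thick; square orange handle 22 x 22 x 60 mm on top; level steel arm 8 mm thick, 100 mm above the underside, reaching 150 mm from the post axis, last 15 mm bent up 9 mm. Point: handle centre, on the post axis, 195 mm above the underside, 95 mm above the arm; x along the arm to its tip, z up.
- brass_a_center (a point): The nearer of the two brass-coloured jar bands: plain ring, 70 mm outside, 60 mm hole, 14 mm wide, 20 to 45 g, standing on edge in a wooden rack. Point: ring centre, 135 mm over the bench; x: the hole's axis, level, away from the robot. The bands stand 26 mm apart on one axis. An identical rack beside it holds two white bands, not wanted.
- brass_b_center (a point): The farther of the two brass-coloured jar bands: plain ring, 70 mm outside, 60 mm hole, 14 mm wide, 20 to 45 g, standing on edge in a wooden rack. Point: ring centre, 135 mm over the bench; x: the hole's axis, level, away from the robot. Rack: fixed, 70 mm long, open at both ends, floor 100 mm high; pegs 45 mm tall, 34 mm either side of the axis. Bands leave straight up, clear once 50 mm higher.
- dish: Blue ceramic dish, round, fixed to the bench: 210 mm across the rim, rim 18 mm high, flat inner floor 160 mm across and 6 mm above the bench. The origin is the centre of its underside, on the bench; z up.
There are look-alikes about, which are no part of the job. What is shaped like the part that bears skewer_grip but pink is not meant. Leave any green or purple look-alike of the part that bears brass_b_center alone.

How it is judged:
By the outcome, as a careful person would: the job done as asked, in the order asked, and still so for the second after the job is handed in, with the robot touching nothing.
It also fails if it takes over 64 s, if anything falls off the work surface, if the arm or the gripper's body presses on something with over 40 N, if the wrist force passes 120 N, or if a joint passes its speed limit or range.

## Working session

There is one attempt and no reset: what is moved stays moved. The work goes in short steps, each a Python script; the robot and the scene stay as the last script left them, time stands still between calls to the robot, and variables do not carry over. Pictures are saved under pics/ and viewed, and the job is handed in when it is done.

```bash
mkdir -p pics
cat > h.py <<'E'
from bench import *
import numpy as np, cv2
def save(cam,fn):
    im=read_camera(cam); cv2.imwrite('pics/'+fn,im[:,:,::-1]); return im
E
python3 - <<'E'
from h import *
for c in ['side','top','wrist']:
    save(c,c+'0.png'); p=camera_params(c); print(c,p['K'].tolist() if hasattr(p['K'],'tolist') else p['K'],np.round(p['dist_coeffs'],3),np.round(p['camera_from_world'],3).tolist())
    for n in ['skewer_grip','brass_a_center','brass_b_center','dish']:
        try: print(n,[(np.round(d['at'],1).tolist(),round(d['confidence'],2)) for d in tip_of(c,n)],'|',[(np.round(d['at'],1).tolist(),round(d['confidence'],2)) for d in look_for(c,n)])
        except Exception as e: print(n,e)
print(read_time_s(),read_eef_pos(),read_tcp_rot())
E
```

```text
side [[508.0617992653182, 0.0, 279.18408620802325], [0.0, 508.0617992653182, 211.7290959276584], [0.0, 0.0, 1.0]] [-0.056  0.     0.     0.     0.   ] [[0.739, -0.673, 0.019, -0.383], [-0.495, -0.563, -0.662, 0.368], [0.456, 0.48, -0.749, 0.94], [0.0, 0.0, 0.0, 1.0]]
skewer_grip [([172.3, 137.8], 0.58)] | [([180.9, 182.6], 0.86)]
brass_a_center [([357.4, 229.6], 0.97)] | [([350.1, 229.5], 0.62)]
brass_b_center [([366.5, 224.4], 0.9), ([404.7, 243.9], 0.62), ([325.5, 221.6], 0.6)] | [([360.8, 225.0], 0.87), ([323.9, 221.4], 0.58)]
dish [] | [([386.9, 360.0], 0.74)]
top [[432.6641787247329, 0.0, 278.68964840435706], [0.0, 432.6641787247329, 207.2798246650761], [0.0, 0.0, 1.0]] [-0.036  0.     0.     0.     0.   ] [[0.015, -1.0, 0.008, -0.018], [-0.988, -0.016, -0.155, 0.515], [0.155, -0.006, -0.988, 1.015], [0.0, 0.0, 0.0, 1.0]]
skewer_grip [([111.8, 307.3], 0.64)] | [([135.3, 305.5], 0.79), ([143.8, 219.4], 0.73)]
brass_a_center [([332.5, 154.5], 0.77)] | [([334.7, 154.2], 0.74)]
brass_b_center [([349.2, 120.8], 0.87), ([278.7, 152.6], 0.65), ([331.5, 141.5], 0.54)] | [([346.0, 117.5], 0.78), ([280.5, 150.7], 0.68), ([328.4, 141.5], 0.67)]
dish [([412.2, 240.1], 0.6)] | [([414.2, 240.3], 0.86)]
wrist [[321.4274419443744, 0.0, 287.52054358807777], [0.0, 321.4274419443744, 209.9247003900898], [0.0, 0.0, 1.0]] [0.021 0.    0.    0.    0.   ] [[0.328, -0.945, -0.0, -0.649], [-0.9, -0.313, 0.305, -0.039], [-0.288, -0.1, -0.952, 0.381], [0.0, 0.0, 0.0, 1.0]]
skewer_grip [] | []
brass_a_center [] | []
brass_b_center [] | []
dish [] | []
1.35 [ 0.21355689 -0.61389747  0.214048  ] [ 9.86026551e-01  1.66588231e-01  2.23880392e-06 -3.37983990e-05]
```

View pics/side0.png

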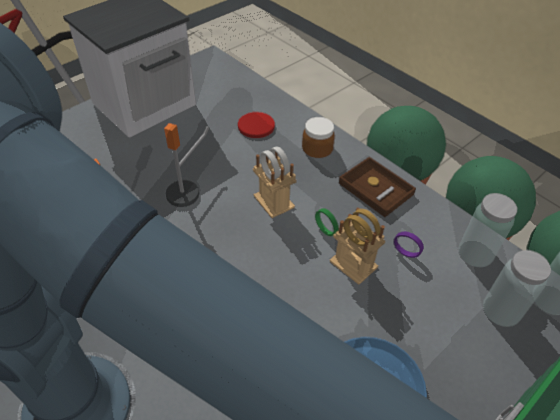

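View pics/top0.png

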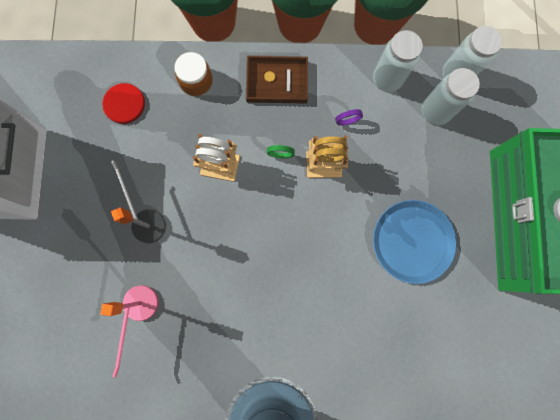

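```bash
cat >> h.py <<'E'
def P(c): 
    p=camera_params(c); return np.array(p['K'],float),np.array(p['dist_coeffs'],float),np.array(p['camera_from_world'],float)
def proj(p,X):
    K,d,T=p; r,_=cv2.Rodrigues(T[:3,:3]); return cv2.projectPoints(np.array(X,float).reshape(-1,3),r,T[:3,3],K,d)[0].reshape(-1,2)
def ray(p,uv):
    K,d,T=p; n=cv2.undistortPoints(np.array([[uv]],float),K,d).ravel(); R=T[:3,:3]
    return -R.T@T[:3,3], R.T@np.array([n[0],n[1],1])
def onz(p,uv,z):
    o,d=ray(p,uv); return o+d*(z-o[2])/d[2]
E
python3 - <<'E'
from h import *
t=P('top');s=P('side')
for n,uv,z in [('dish',(412.2,240.1),0),('dishc',(416,242),.018),('hand',(120.5,214.5),.225),('foot',(148.5,226),.015),('tip',(115,163),.109),('a',(332.5,154.5),.135),('b',(331.5,141.5),.135),('pink foot',(140,303),.015)]: print(n,onz(t,uv,z).round(3))
for n,uv,z in [('hand',(172.3,137.8),.195),('foot',(183,193),.015),('a',(357.4,229.6),.135),('b',(366.5,224.4),.135)]: print('side',n,onz(s,uv,z).round(3))
im=cv2.imread('pics/top0.png'); cv2.imwrite('pics/c1.png',cv2.resize(im[140:260,90:190],None,fx=5,fy=5,interpolation=cv2.INTER_CUBIC))
cv2.imwrite('pics/c2.png',cv2.resize(im[90:200,260:380],None,fx=5,fy=5,interpolation=cv2.INTER_CUBIC))
im=cv2.imread('pics/side0.png'); cv2.imwrite('pics/c3.png',cv2.resize(im[190:310,290:430],None,fx=5,fy=5,interpolation=cv2.INTER_CUBIC))
E
```

```text
dish [ 0.444 -0.347  0.   ]
dishc [ 0.438 -0.351  0.018]
hand [0.467 0.308 0.225]
foot [0.467 0.313 0.015]
tip [0.603 0.372 0.109]
a [ 0.624 -0.129  0.135]
b [ 0.654 -0.127  0.135]
pink foot [0.28  0.322 0.015]
side hand [0.467 0.313 0.195]
side foot [0.468 0.309 0.015]
side a [ 0.625 -0.122  0.135]
side b [ 0.65  -0.126  0.135]
```

View pics/c1.png

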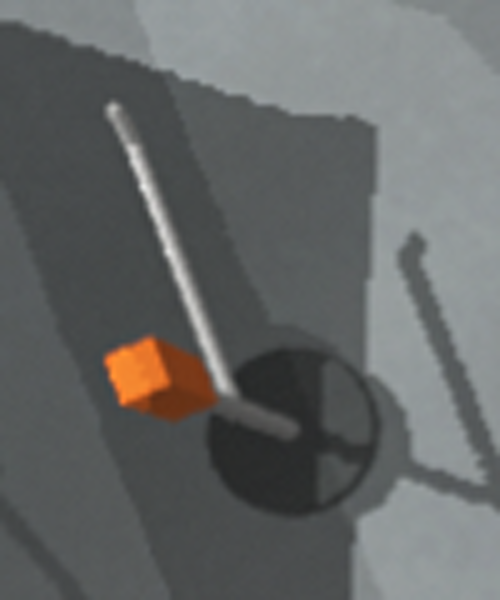

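View pics/c2.png

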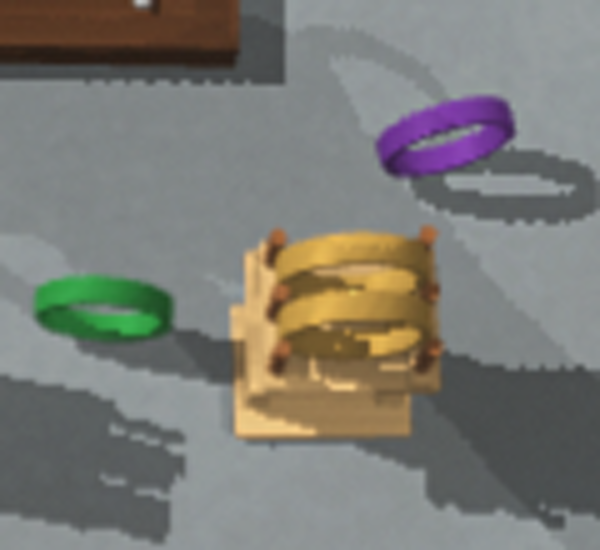

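View pics/c3.png

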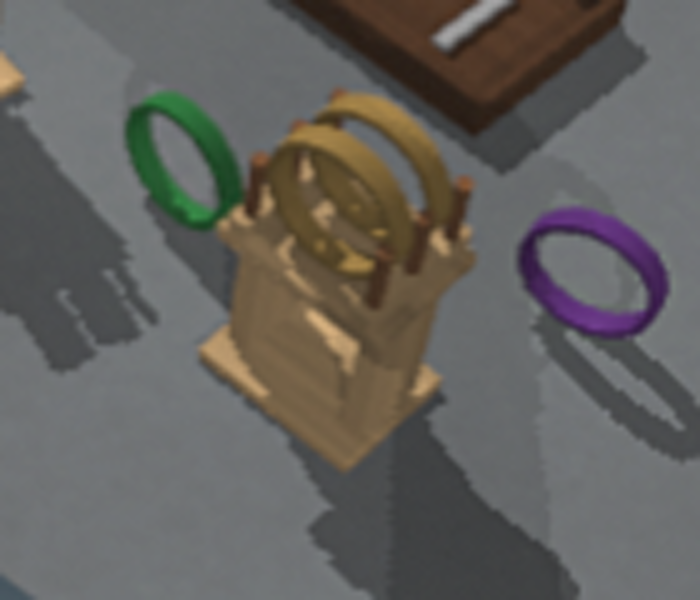

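```bash
cat >> h.py <<'E'
def q(psi): return [float(np.cos(psi/2)),float(np.sin(psi/2)),0.,0.]
H=np.pi/2
E
python3 - <<'E'
from h import *
p=read_eef_pos()
movel([p[0],p[1],.36],speed=.3)
print(read_time_s())
move_ptp([.53,-.12,.32],q(H)); print(read_time_s(),read_qpos())
w=P('wrist'); np.savez('w1.npz',K=w[0],d=w[1],T=w[2]); save('wrist','w1.png')
save('side','s1.png')
for c in ['wrist','side']:
  for n in ['brass_a_center','brass_b_center','dish','skewer_grip']:
    print(c,n,[(np.round(d['at'],1).tolist(),round(d['confidence'],2)) for d in tip_of(c,n)])
print(read_time_s())
E
```

```text
1.9833
4.0917 [ 0.61079429  0.13822472 -0.50392773  1.699734    0.06933127  1.32124888
  0.08987515]
wrist brass_a_center [([374.3, 181.6], 0.86)]
wrist brass_b_center [([398.8, 183.4], 0.74), ([385.1, 80.9], 0.72), ([440.8, 208.9], 0.7)]
wrist dish [([235.8, 294.2], 0.96)]
wrist skewer_grip []
side brass_a_center [([357.3, 230.0], 0.77)]
side brass_b_center [([407.5, 243.4], 0.81), ([325.8, 222.0], 0.63), ([364.1, 223.1], 0.58)]
side dish [([369.2, 388.5], 0.77)]
side skewer_grip [([175.6, 139.4], 0.64), ([96.0, 173.0], 0.63)]
4.5917
```

View pics/w1.png

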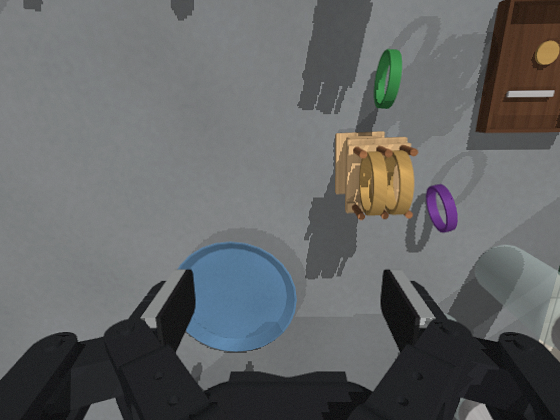

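View pics/s1.png

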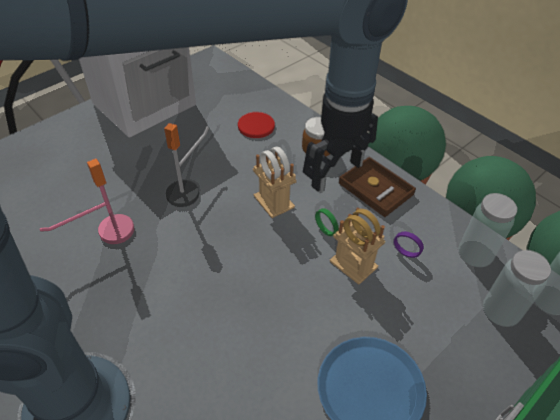

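Run:
```python
from h import *
t=P('top');s=P('side');z=np.load('w1.npz');w=(z['K'],z['d'],z['T'])
def tri(l):
    A=np.zeros((3,3));b=np.zeros(3)
    for p,uv in l:
        o,d=ray(p,uv); d=d/np.linalg.norm(d); M=np.eye(3)-np.outer(d,d); A+=M;b+=M@o
    X=np.linalg.solve(A,b); return X.round(4),[np.round(proj(p,X)[0]-uv,1).tolist() for p,uv in l]
for n,uv in [('a',(374.3,181.6)),('b',(398.8,183.4))]: print('wrist',n,onz(w,uv,.135).round(4))
print('dish',onz(w,(235.8,294.2),0).round(4),onz(s,(369.2,388.5),0).round(4))
print('a',tri([(t,(332.5,154.5)),(s,(357.35,229.8)),(w,(374.3,181.6))]))
print('b',tri([(t,(331.5,141.5)),(s,(365.3,223.8)),(w,(398.8,183.4))]))
print('green',tri([(t,(280,151.5)),(s,(325.6,221.8)),(w,(389,78))]))
print('purple',tri([(t,(349.2,117.5)),(s,(408,244)),(w,(441,208.5))]))
print('dish',tri([(t,(412.2,240.1)),(w,(235.8,294.2)),(s,(369.2,388.5))]))
print('foot',onz(t,(148.5,226),.015),onz(s,(183,193),.015))
for i,c in (('w1',(320,120,440,240)),):
    im=cv2.imread('pics/w1.png')[c[1]:c[3],c[0]:c[2]]; cv2.imwrite('pics/c4.png',cv2.resize(im,None,fx=5,fy=5,interpolation=cv2.INTER_CUBIC))
im=cv2.imread('pics/s1.png')[110:220,130:250]; cv2.imwrite('pics/c5.png',cv2.resize(im,None,fx=5,fy=5,interpolation=cv2.INTER_CUBIC))
```

```text
wrist a [ 0.6255 -0.1218  0.135 ]
wrist b [ 0.6525 -0.124   0.135 ]
dish [ 0.441  -0.3482  0.    ] [ 0.4408 -0.3438  0.    ]
a (array([ 0.6237, -0.1247,  0.1372]), [[-1.9, -0.3], [0.5, 0.1], [-1.4, 3.0]])
b (array([ 0.6519, -0.1245,  0.1359]), [[-1.1, 0.9], [1.3, -0.3], [-0.3, 0.7]])
green (array([ 0.6588, -0.0099,  0.0352]), [[-0.4, -0.4], [0.4, -0.1], [-1.6, 0.5]])
purple (array([ 0.7498, -0.1844,  0.0387]), [[-0.2, -0.3], [-0.1, 0.1], [-0.5, 0.5]])
dish (array([ 0.4416, -0.3455,  0.0035]), [[-0.3, 0.7], [-0.1, -0.3], [1.2, -0.4]])
foot [0.46727416 0.31250022 0.015     ] [0.46761105 0.30904406 0.015     ]
```

View pics/c4.png

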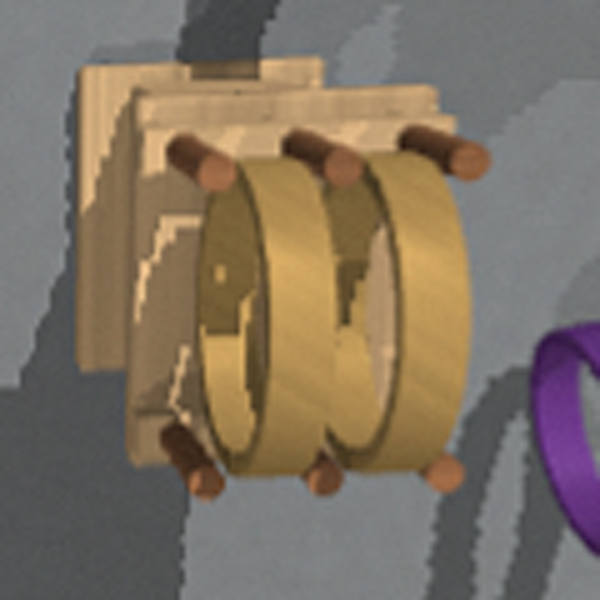

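View pics/c5.png

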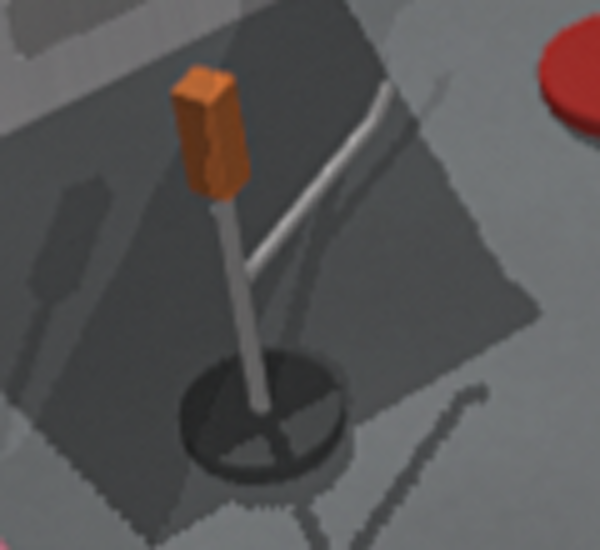

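Run:
```python
from h import *
t=P('top');s=P('side');z=np.load('w1.npz');w=(z['K'],z['d'],z['T'])
g=lambda u,v:(320+u/5,120+v/5)
N=[onz(w,g(*p),.145) for p in [(217,170),(207,482)]];F=[onz(w,g(*p),.145) for p in [(470,158),(445,473)]]
print('wrist pegs',N,F); n=np.mean(N,0);f=np.mean(F,0);print(n,f,np.arctan2(f[1]-n[1],f[0]-n[0]))
g=lambda u,v:(260+u/5,90+v/5)
N=[onz(t,g(*p),.145) for p in [(278,352),(430,348)]];F=[onz(t,g(*p),.145) for p in [(277,235),(430,232)]]
n=np.mean(N,0);f=np.mean(F,0);print('top',n,f,np.arctan2(f[1]-n[1],f[0]-n[0]))
g=lambda u,v:(90+u/5,140+v/5)
h=onz(t,g(135,378),.225);tip=onz(t,g(112,107),.112);j=onz(t,g(225,393),.1);print('top',h,tip,j,np.arctan2(*(tip-h)[1::-1]),np.arctan2(*(tip-j)[1::-1]))
g=lambda u,v:(130+u/5,110+v/5)
h=onz(s,g(205,84),.225);tip=onz(s,g(386,88),.112);j=onz(s,g(250,270),.1);print('side',h,tip,j,np.arctan2(*(tip-h)[1::-1]),np.arctan2(*(tip-j)[1::-1]))
```

```text
wrist pegs [array([ 0.6091973 , -0.09029349,  0.145     ]), array([ 0.61167717, -0.15867076,  0.145     ])] [array([ 0.66110569, -0.08817241,  0.145     ]), array([ 0.66365981, -0.15679331,  0.145     ])]
[ 0.61043724 -0.12448213  0.145     ] [ 0.66238275 -0.12248286  0.145     ] 0.03846878841551418
top [ 0.60806286 -0.12407445  0.145     ] [ 0.66227861 -0.12411275  0.145     ] -0.0007064681791627232
top [0.46447198 0.31503287 0.225     ] [0.60555733 0.37710701 0.112     ] [0.47461391 0.31944785 0.1       ] 0.41448660809329463 0.4147887222110131
side [0.46969432 0.31468145 0.225     ] [0.60539165 0.37644652 0.112     ] [0.47967813 0.32100068 0.1       ] 0.4271432187984156 0.41538548149009974
```

Run:
```python
from h import *
move_ptp([.467,.3145,.31],q(.415+H)); print(read_time_s(),read_qpos().round(2))
w=P('wrist'); np.savez('w2.npz',K=w[0],d=w[1],T=w[2]); save('wrist','w2.png')
print([(np.round(d['at'],1).tolist(),round(d['confidence'],2)) for d in tip_of('wrist','skewer_grip')], proj(w,[[.467,.3145,.195],[.467,.3145,.225],[.467,.3145,.015],[.467+.15*np.cos(.415),.3145+.15*np.sin(.415),.112]]).round(1))
```

```text
6.2083 [ 0.2   0.29 -1.02  1.65  0.25  1.34 -0.45]
[([75.7, 97.2], 0.83), ([286.9, 194.6], 0.73)] [[285.9 196.7]
 [285.7 206.8]
 [286.5 162.9]
 [419.1 176.5]]
```

View pics/w2.png

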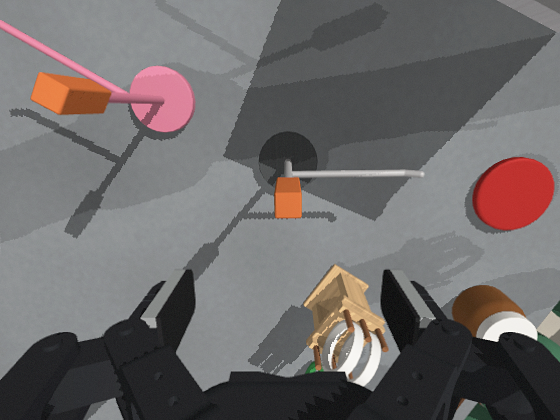

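```bash
python3 - <<'E'
from h import *
movel([.467,.3145,.197],speed=.12)
print(read_ft_force())
print(move_gripper(.012,90), read_finger_gap(), read_time_s(), read_ft_force(),read_ft_torque())
movel([.467,.3145,.30],speed=.12)
print(read_finger_gap(),read_ft_force(),read_ft_torque())
save('side','s2.png');save('top','t2.png');save('wrist','w3.png');print(read_time_s())
E
python3 -c "
import cv2,numpy as np
a=cv2.imread('pics/s2.png')[50:250,100:300];b=cv2.imread('pics/t2.png')[120:320,50:250]
cv2.imwrite('pics/c6.png',cv2.resize(np.hstack([a,b]),None,fx=2,fy=2))"
```

```text
[-0.50072386 -0.23309859 -0.60534044]
False 0.019051965950901976 8.0167 [0.67575158 0.62682869 2.14896608] [-0.02976128 -0.10004082 -0.04772409]
0.019359453552820375 [ 0.27538298 -0.59257866 -3.99826725] [-0.02696608 -0.00227727 -0.0349037 ]
9.175
```

View pics/c6.png

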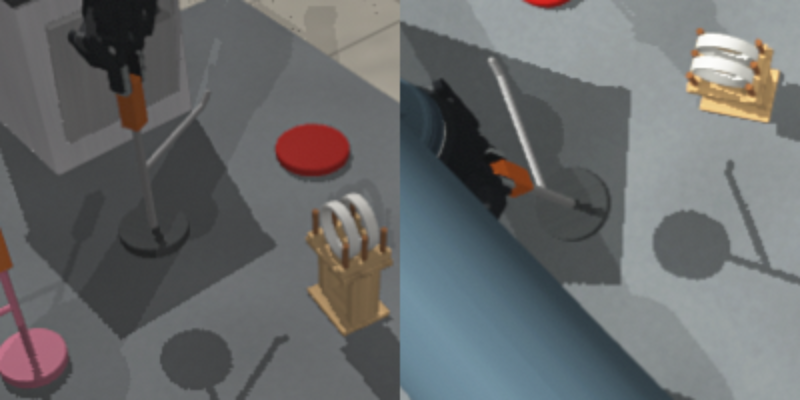

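View pics/w3.png

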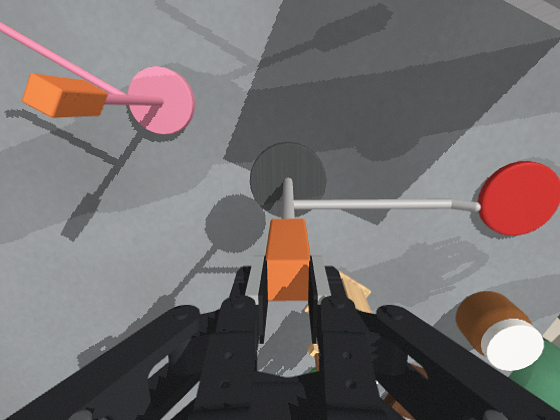

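```bash
python3 - <<'E'
from h import *
movel([.467,.3145,.44],speed=.2)
move_ptp([.405,-.130,.44],q(.025+H)); print(read_time_s(),read_qpos().round(2))
movel([.405,-.130,.231],speed=.15); print(read_time_s(),read_ft_force())
w=P('wrist'); np.savez('w4.npz',K=w[0],d=w[1],T=w[2]);save('wrist','w4.png');save('side','s4.png');save('top','t4.png')
c,s=np.cos(.025),np.sin(.025)
for n in ['wrist','top','side']:
    print(n,proj(P(n),[[.405+.15*c,-.13+.15*s,.145],[.405+.13*c,-.13+.13*s,.134]]).round(1).tolist(),[(np.round(d['at'],1).tolist(),round(d['confidence'],2)) for d in tip_of(n,'brass_a_center')])
E
python3 -c "
import cv2,numpy as np
a=cv2.imread('pics/s4.png')[150:350,230:430];b=cv2.imread('pics/t4.png')[80:280,220:420]
cv2.imwrite('pics/c7.png',cv2.resize(np.hstack([a,b]),None,fx=2,fy=2))"
```

```text
11.675 [ 1.05 -0.18 -0.7   1.72 -0.12  1.56  0.38]
13.2167 [-0.24811806  0.37368366 -3.80596846]
wrist [[472.6, 209.1], [441.2, 205.1]] []
top [[331.9, 183.3], [331.5, 193.1]] [([332.1, 153.6], 0.87)]
side [[336.3, 245.4], [329.1, 254.1]] [([355.4, 229.6], 0.83)]
```

View pics/c7.png

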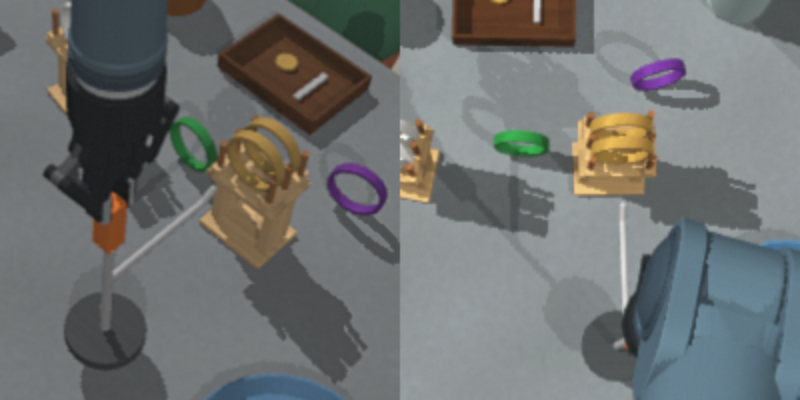

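View pics/w4.png

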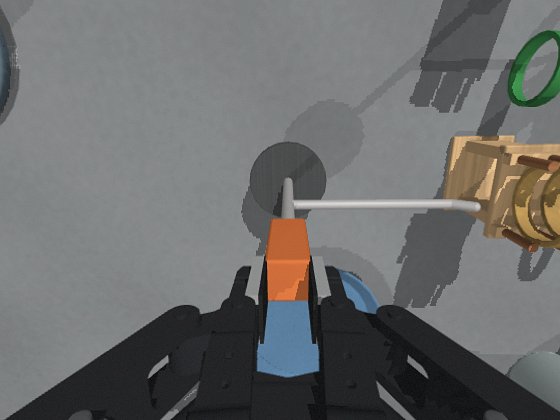

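```bash
python3 - <<'E'
from h import *
for x in (.47,.51,.547):
    movel([x,-.124+.025*(x-.637),.231],speed=.1); print(x,read_time_s(),read_ft_force().round(2))
save('side','s5.png');save('top','t5.png');save('wrist','w5.png')
E
python3 -c "
import cv2,numpy as np
a=cv2.imread('pics/s5.png')[150:350,230:430];b=cv2.imread('pics/w5.png')[110:310,300:500]
cv2.imwrite('pics/c8.png',cv2.resize(np.hstack([a,b]),None,fx=2,fy=2))"
```

```text
0.47 14.3167 [-0.23  0.29 -4.33]
0.51 14.8667 [-0.52 -0.27 -4.12]
0.547 15.3833 [-0.91 -0.38 -4.59]
```

View pics/c8.png

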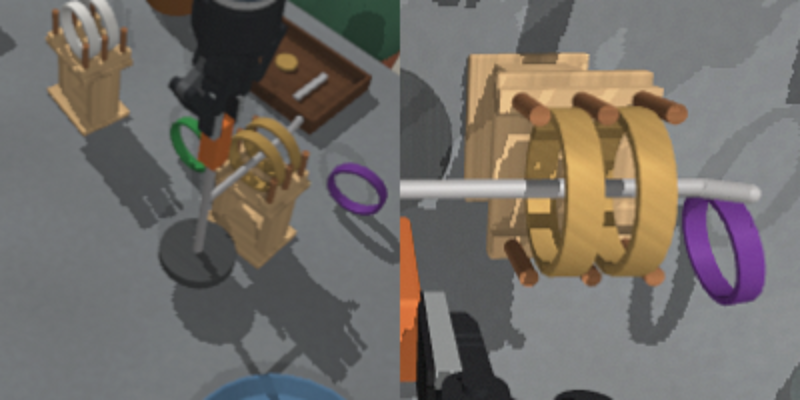

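The arm shows through both bands: in the wrist crop it enters at about (525,187) and leaves at (755,192), with the tip bend beyond the far band. Next I lift it.

```bash
python3 - <<'E'
from h import *
x=.547;y=-.124+.025*(x-.637)
movel([x,y,.262],speed=.06); print(read_time_s(),read_ft_force().round(2))
movel([x,y,.37],speed=.07); print(read_time_s(),read_ft_force().round(2),read_finger_gap())
save('side','s6.png');save('top','t6.png');save('wrist','w6.png')
E
python3 -c "
import cv2,numpy as np
a=cv2.imread('pics/s6.png')[110:310,230:430];b=cv2.imread('pics/w6.png')[110:310,300:500]
cv2.imwrite('pics/c9.png',cv2.resize(np.hstack([a,b]),None,fx=2,fy=2))"
```

```text
16.2 [ 1.05  0.43 -5.02]
17.8917 [ 0.08  0.79 -5.4 ] 0.01905273911258411
```

View pics/c9.png

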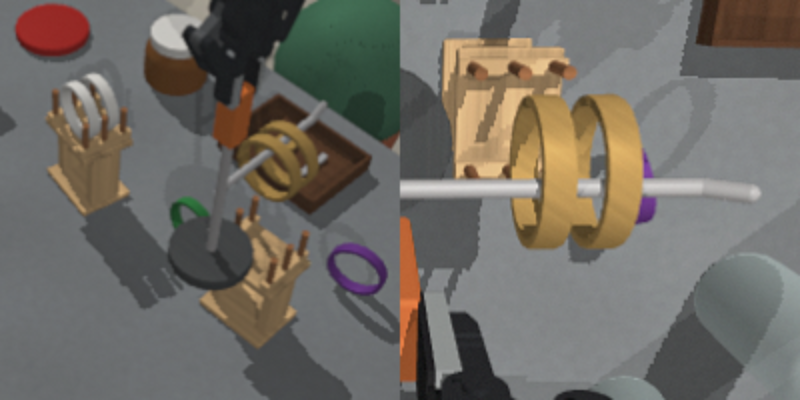

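```bash
python3 - <<'E'
from h import *
movel([.4415,-.347,.37],speed=.12); print(read_time_s())
movel([.4415,-.347,.222],speed=.1); pause(.3)
f0=read_ft_force()[2]; z=.222; print(f0,read_time_s())
save('side','s7.png');save('top','t7.png');save('wrist','w7.png')
while z>.196:
    z-=.002; movel([.4415,-.347,z],speed=.02); f=read_ft_force()[2]
    if f-f0>2.5: break
print(z,f,read_time_s(),read_ft_torque())
save('side','s8.png')
E
python3 -c "
import cv2,numpy as np
a=cv2.imread('pics/s8.png')[200:420,250:470];b=cv2.imread('pics/t7.png')[120:340,320:540]
cv2.imwrite('pics/c10.png',cv2.resize(np.hstack([a,b]),None,fx=1.8,fy=1.8))"
```

```text
20.2333
-4.152590033592123 22.1667
0.20199999999999999 4.929167050640698 24.8167 [0.29904108 0.67593052 0.03522091]
```

View pics/c10.png

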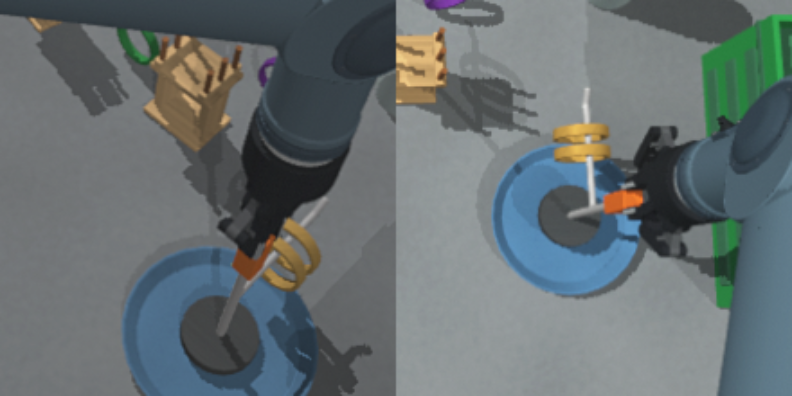

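```bash
python3 - <<'E'
from h import *
move_gripper(.03); move_gripper(.07); pause(.3); print(read_time_s(),read_finger_gap(),read_ft_force())
movel([.4415,-.347,.33],speed=.1)
move_ptp([.42,.05,.40],q(H)); pause(.8); print(read_time_s(),read_ft_force())
save('side','s9.png');save('top','t9.png')
for n in ['top','side']:
    for k in ['brass_a_center','skewer_grip']: print(n,k,[(np.round(d['at'],1).tolist(),round(d['confidence'],2)) for d in tip_of(n,k)])
t=P('top')
E
python3 -c "
import cv2,numpy as np
a=cv2.imread('pics/s9.png')[200:420,250:470];b=cv2.imread('pics/t9.png')[120:340,320:540]
cv2.imwrite('pics/c11.png',cv2.resize(np.hstack([a,b]),None,fx=1.8,fy=1.8))"
```

```text
25.9 0.07008307571773167 [ 0.86998806 -0.09892409 -0.95074434]
29.625 [ 0.09719202  0.1447807  -0.28085411]
top brass_a_center [([422.8, 205.3], 0.57)]
top skewer_grip [([443.9, 232.3], 0.89)]
side brass_a_center [([404.1, 344.9], 0.62)]
side skewer_grip [([391.4, 343.1], 0.6), ([94.2, 171.1], 0.58)]
```

View pics/c11.png

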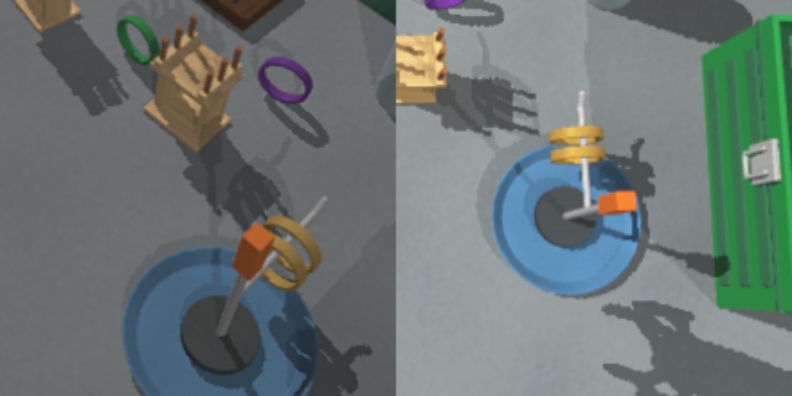

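View pics/t9.png

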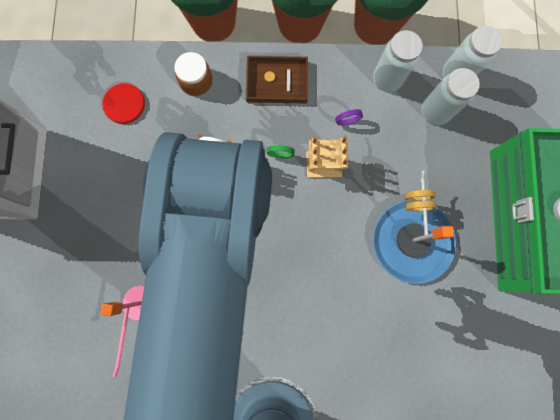

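Run:
```python
from h import *
print(onz(P('top'),(443.9,232.3),.201),onz(P('side'),(391.4,343.1),.201), onz(P('top'),(320+(565-396)/1.8,120+217/1.8),.021))
sign_off()
```

```text
[ 0.44372931 -0.35009276  0.201     ] [ 0.44031649 -0.3509523   0.201     ] [ 0.44089776 -0.34495604  0.021     ]
the job is handed in; nothing more can be done
```

The skewer stand is upright in the blue dish with both brass bands hanging on its arm. The gripper has let go and moved away, and I handed the job in at about 30 s of the 64 s allowed.

- **What I did:** I took the steel skewer with the dark foot by its orange handle, not the pink look-alike. I ran its arm level through both brass bands, lifted the two together straight up out of the rack and carried them to the dish. I lowered the stand until the force showed the foot touching at the expected height, then released it.
- **Last checks:** The final pictures show both bands on the arm and the brass rack empty. The foot is within about 3 mm of the dish centre. The handle sits above the foot to within about 6 mm, so the stand is upright to within measuring error. Wrist force after backing off was near zero.
- **Other things in the scene:** The green and purple bands and the pink stand look unmoved. The white-band rack was partly hidden behind the arm in the final top picture, and I did not check it again.
- **Disagreements:** The rack's yaw came out as 0.00 rad from the top camera and 0.04 rad from the wrist camera. I used 0.025 rad, and the arm passed through without any noticeable contact force.

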